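# Load and lock the jar steriliser

## Task

Stand every pickle bottle from the cardboard sheet upright on the floor of an empty pocket of the steriliser base; some pockets already hold a flat tin down inside, so look or feel before you load. Then put the domed lid on over the bottles with its lugs between the base's hooks, and turn it clockwise (seen from above) by its bar handle until the ramps have cammed it down fully tight; let go and leave the other jars and the funnel standing where they are.

Things in the scene. Friction and masses are not known exactly. Their poses are not given: they have to be found in the camera images.
- base: fixed round steel base of a jar steriliser, 240 mm diameter; origin: centre of its underside on the bench, z up. A thin collar (174 mm outside diameter, top 64 mm above the bench) rings a cover plate (top at 60 mm) with five round pockets 51 mm from the axis, at 0, 72, 144, 216, 288 deg from base x (counter-clockwise seen from above). Outside it: gasket, three bayonet hooks
- pocket0 (a point): centre of pocket 0's mouth, on the cover plate 60 mm above the bench, 0 deg from base x. Pocket: 56 mm diameter, floor 10 mm above the bench. One or two of the five already hold a flat steel tin (not listed; 49 mm diameter, 38 mm tall, its top 48 mm above the bench, 12 mm below the cover plate)
- pocket1 (a point): centre of pocket 1's mouth, on the cover plate 60 mm above the bench, 72 deg from base x. Pocket: 56 mm diameter, floor 10 mm above the bench. One or two of the five already hold a flat steel tin (not listed; 49 mm diameter, 38 mm tall, its top 48 mm above the bench, 12 mm below the cover plate)
- pocket2 (a point): centre of pocket 2's mouth, on the cover plate 60 mm above the bench, 144 deg from base x. Pocket: 56 mm diameter, floor 10 mm above the bench. One or two of the five already hold a flat steel tin (not listed; 49 mm diameter, 38 mm tall, its top 48 mm above the bench, 12 mm below the cover plate)
- pocket3 (a point): centre of pocket 3's mouth, on the cover plate 60 mm above the bench, 216 deg from base x. Pocket: 56 mm diameter, floor 10 mm above the bench. One or two of the five already hold a flat steel tin (not listed; 49 mm diameter, 38 mm tall, its top 48 mm above the bench, 12 mm below the cover plate)
- pocket4 (a point): centre of pocket 4's mouth, on the cover plate 60 mm above the bench, 288 deg from base x. Pocket: 56 mm diameter, floor 10 mm above the bench. One or two of the five already hold a flat steel tin (not listed; 49 mm diameter, 38 mm tall, its top 48 mm above the bench, 12 mm below the cover plate)
- hook0 (a point): open entry end of bayonet hook 0, under its roof, 20 deg from base x. The roof (101 to 114 mm from the axis, top 67 mm above the bench, hook's outer wall to 119 mm) runs 36 deg clockwise from here to an end stop: its underside is 60.5 mm above the bench here, ramps down to 53.5 mm at 28 deg, then is flat. A lug enters here as the lid turns clockwise seen from above
- hook1 (a point): open entry end of bayonet hook 1, under its roof, 140 deg from base x. The roof (101 to 114 mm from the axis, top 67 mm above the bench, hook's outer wall to 119 mm) runs 36 deg clockwise from here to an end stop: its underside is 60.5 mm above the bench here, ramps down to 53.5 mm at 28 deg, then is flat. A lug enters here as the lid turns clockwise seen from above
- hook2 (a point): open entry end of bayonet hook 2, under its roof, 260 deg from base x. The roof (101 to 114 mm from the axis, top 67 mm above the bench, hook's outer wall to 119 mm) runs 36 deg clockwise from here to an end stop: its underside is 60.5 mm above the bench here, ramps down to 53.5 mm at 28 deg, then is flat. A lug enters here as the lid turns clockwise seen from above
- gasket (a joint): how far the sprung rubber ring (177 to 198 mm diameter) round the collar is pressed down, m: 0 free (its top 48 mm above the bench), about 0.004 with the lid cammed tight. Its spring takes 8 N to start to yield, more than the lid weighs, and 14 N at 0.004. Ramps and ring are slippery (friction about 0.15); the lid stays where it is turned
- lid: domed aluminium lid, 190 mm diameter, 107 mm high to the dome's top, about 0.55 kg. Origin: centre of its lower edge, z up. Its skirt, 184 mm inside, goes outside the collar and rests on the gasket. It has three lugs and a bar handle along lid x. Room inside for a bottle standing on a pocket's floor (125 mm), not for one standing on a tin
- lug0 (a point): tip of one of the lid's three lugs, at lid x; the others are 120 deg to either side. Each is a steel stub out from the lower edge to 109 mm from the lid's axis, 8 mm thick (2 to 10 mm above the edge), 9 mm wide. To seat the lid the lugs must come down between the hooks, more than 4 deg clear of the hooks' ends
- handle (a point): middle of the black bar handle on top of the lid, on the lid's axis, 134 mm above its lower edge; the bar is 160 x 16 x 18 mm (18 high) along lid x, 18 mm clear of the dome, on two posts 68 mm either side of the middle
- bottle1: sauce bottle of pickles, 48 mm diameter, 125 mm tall: body to 82 mm, shoulder and neck (22 mm) to 103 mm, black cap 28 mm diameter from 103 to 125 mm; about 0.24 kg, weight low down, smooth foot (friction about 0.3). Origin: centre of its underside, z up its axis. May be absent (None)
- bottle2: sauce bottle of pickles, 48 mm diameter, 125 mm tall: body to 82 mm, shoulder and neck (22 mm) to 103 mm, black cap 28 mm diameter from 103 to 125 mm; about 0.24 kg, weight low down, smooth foot (friction about 0.3). Origin: centre of its underside, z up its axis. May be absent (None)
- bottle3: sauce bottle of pickles, 48 mm diameter, 125 mm tall: body to 82 mm, shoulder and neck (22 mm) to 103 mm, black cap 28 mm diameter from 103 to 125 mm; about 0.24 kg, weight low down, smooth foot (friction about 0.3). Origin: centre of its underside, z up its axis. May be absent (None)
- sheet: flat cardboard sheet, 200 x 200 mm and thin, lying on the bench, on which the bottles stand; origin: centre of its underside
- squat_jar: bystander: squat pickle jar, 56 mm diameter, 62 mm tall, on the sheet among the bottles; origin at the centre of its underside
- jar_left: bystander: pickle jar, 72 mm diameter, 115 mm tall; origin at the centre of its underside
- jar_right: bystander: pickle jar, as jar_left
- funnel: bystander: white funnel, mouth down, 90 mm diameter, 80 mm tall

How it is judged (in metres and radians):
On the way, in this order (a step that is already met when the one before it is completed fails the run):
1. every bottle stands on the floor of a pocket, the lid still off (horizontal distance between each of bottle1, bottle2, bottle3 and base below 0.075 m and z of each of bottle1, bottle2, bottle3 in the frame of base below 0.02 m and angle between each of bottle1, bottle2, bottle3's own z axis and vertical below 0.12 rad and distance between lid and base above 0.1 m), for 0.2 s.
2. the lid sits on the gasket over the bottles (horizontal distance between lid and base below 0.01 m and angle between lid's own z axis and vertical below 0.05 rad and z of lid in the frame of base below 0.0535 m), for 0.2 s.
At the end, for the whole second after the job is handed in: Every bottle upright (0.12 rad) on a pocket floor (underside under 20 mm above the base's underside, within 75 mm of its axis); lid centred within 10 mm, level within 0.05 rad, at rest, and holding the gasket down more than 3 mm (cammed tight is about 4 mm) (all of step 2 and horizontal distance between each of bottle1, bottle2, bottle3 and base below 0.075 m and z of each of bottle1, bottle2, bottle3 in the frame of base below 0.02 m and angle between each of bottle1, bottle2, bottle3's own z axis and vertical below 0.12 rad and value of joint gasket above 0.003 m and linear speed of lid below 0.02 m/s); the robot touches nothing.
It fails at once if a bystander (pickle jar or funnel) is pushed more than 60 mm or knocked over (distance of any of jar_left, jar_right, squat_jar, funnel from where it was at the start of the episode above 0.06 m or angle between any of jar_left, jar_right, squat_jar, funnel's own z axis and vertical above 0.6 rad).
Of bottle1, bottle2, bottle3 only 2 to 3 are there at a start; the rules pass over those that are not, and their reading is None.
Of tin0, tin1, tin2, tin3, tin4 only 1 to 2 are there at a start; the rules pass over those that are not, and their reading is None.
At some moment in a run one of bottle1, bottle2, bottle3 may be knocked a few centimetres aside while the robot is not near it.
It also fails if it takes over 210 s, if anything falls off the work surface, if the arm or the gripper's body presses on something with over 40 N, if the wrist force passes 120 N, or if a joint passes its speed limit or range.

## Robot

A 6-joint arm with a two-finger parallel gripper is mounted at the origin on the work surface. World frame = base frame: x ahead of the robot, y to its left, z up, the work surface at z = 0. Lengths are in mm, angles in rad, forces in N, time in s.
With the tool pointing down it reaches from about 400 to 925 mm from the base axis. Payload 12.5 kg.
Tool frame: the origin (TCP) lies midway between the tips of the shut fingers; the grasp point (between the pads) lies 19 mm behind it; z points along the fingers, y is the line along which they close (so a half turn about z gives the same grasp; the last joint's range is limited). The gripper opens to 95 mm and grips with 3 to 60 N. Pads are 20 mm wide; open, the fingers measure 119 mm over their backs; the gripper's body (75 mm by 180 mm) begins 59 mm behind the grasp point.
Start: joints at [-1.32, 0.491, 1.559, -0, 1.092, -0.106], TCP at [218.322, -585.647, 214.661] pointing down, gripper open.
Joint ranges: [-3.1, 3.1], [-0.84, 2.19], [0.05, 2.79], [-1.13, 4.28], [0.06, 2.93], [-2.69, 2.69]. Speed limits (rad/s): [2.22, 2.22, 2.79, 3.14, 3.14, 3.14].

## Interface

Orientations are given as [roll, pitch, yaw] about the fixed x, y, z axes, in that order (R = Rz(yaw) Ry(pitch) Rx(roll)).
In Python, from cell import state, read_camera, camera_info, env gives the robot as it stands.
- The arm moves only by the tool move_arm, never from a script. Its argument "commands" is a list of rows, each a list of 3 entries, a list of its own where there are three numbers: the shift along the world's x, y, z in cm, then the turn, a rotation vector about the world's x, y, z in degrees, then the opening, from 0 (shut) to 1 (fully open). A call has 1 to 10 rows; each row shifts and turns the commanded pose from where the row before left it; what a row does not reach is not made up. A row lasts 1/10 s, in which the tool goes at most 50 mm and 8.59 degrees, less where a joint would pass 70% of its speed; a pose out of reach is approached as far as the arm can. A call with a gripper value outside its range is refused whole. The fingers move at their own pace and stop on an object; the grip force is fixed at half the most. Time passes only in rows, so rows that do not move let the fingers close. It gives the time, the measured TCP pose, the force, the opening and the grip force at its end, in the units of the state.
- state(): the state, without advancing time (a new reading comes with each control period).
- read_camera(name): name is "scene" or "top" or "wrist"; returns the picture (420x560x3 uint8, blue, green, red); there is no depth.
- camera_info(name): a dict with "K" (3x3 intrinsics, pixels), "k1" (the pictures are not rectified: a ray, as slopes to the right and down, at radius r is drawn at 1 + k1 r^2 times it, then the intrinsics apply), "cam_to_world" (4x4, takes a point from camera to world coordinates). Camera axes: x right, y down, z forward; pixel columns grow to the right and rows downward; lengths in mm; the calibration is good to about 2 mm. A picture is of the moment at which its call begins: read the wrist's pose just before it. camera_info takes no time and is no camera call; for the wrist camera it gives the pose at the moment of the call.
- env.job_done(): hands the job in; it is judged then, once.
The state is a dict: "t": time; "joints": joint angles; "qvel": joint speeds; "tau": joint torques, N m; "eef_pos": TCP position; "tcp_rot": TCP orientation; "ft_force": force on the tool from outside, world axes, zero at the start; "moment": the same for the moment, N m; "opening": opening from 0.0 (shut) to 1.0 (fully open); "grip_force": force on a finger pad.
Only numpy, scipy, OpenCV 4.12 (cv2) and the standard library are available. Lean on these libraries where they do the work, as an engineer would, in place of code of your own. Each camera call takes 0.05 s, during which the arm holds its last target. There are 200 camera calls.

## Working session

There is one attempt and no reset: what is moved stays moved. The work goes in short steps, Python scripts to look and compute and a tool call to move; the robot and the scene stay as the last step left them, time stands still between calls to the robot, and variables do not carry over. Pictures are saved under pics/ and viewed, at most 14 in all, crops included, and the job is handed in when it is done.

Besides the shell and the picture viewer there is one more tool, called by a JSON object that holds its "method" and its "body". move_arm: Moves the arm, as the interface text tells. Its arguments: {"type":"object","properties":{"commands":{"type":"array"}},"required":["commands"]}

```bash
mkdir -p pics; cat > h.py <<'E'
import numpy as np, cv2
from cell import state, read_camera, camera_info, env
def ray(ci,u,v):
    K=np.array(ci["K"]);k1=ci["k1"];T=np.array(ci["cam_to_world"])
    d=np.array([(u-K[0,2])/K[0,0],(v-K[1,2])/K[1,1]]);s=d.copy()
    for _ in range(20): s=d/(1+k1*(s@s))
    return T[:3,3],T[:3,:3]@np.array([s[0],s[1],1])
def onz(ci,u,v,z):
    o,d=ray(ci,u,v);return o+d*(z-o[2])/d[2]
def proj(ci,p):
    K=np.array(ci["K"]);T=np.array(ci["cam_to_world"])
    c=T[:3,:3].T@(np.array(p,float)-T[:3,3]);s=c[:2]/c[2];s=s*(1+ci["k1"]*(s@s))
    return K[0,0]*s[0]+K[0,2],K[1,1]*s[1]+K[1,2]
def tri(c1,p1,c2,p2):
    o1,d1=ray(c1,*p1);o2,d2=ray(c2,*p2)
    t=np.linalg.lstsq(np.c_[d1,-d2],o2-o1,rcond=None)[0]
    a,b=o1+d1*t[0],o2+d2*t[1];return (a+b)/2,np.linalg.norm(a-b)
E
python3 - <<'E'
from h import *
np.set_printoptions(suppress=True,precision=2)
for n in ["scene","top","wrist"]:
    ci=camera_info(n);print(n,np.array(ci["K"])[0],ci["k1"],np.array(ci["cam_to_world"]))
    im=read_camera(n);cv2.imwrite(f"pics/{n}0.png",im)
a=cv2.imread("pics/scene0.png");b=cv2.imread("pics/top0.png")
print(state())
E
```

```text
scene [416.98   0.   281.87] -0.026464342720219365 [[   0.63    0.48   -0.61 1251.81]
 [   0.78   -0.39    0.49 -562.22]
 [  -0.     -0.78   -0.62  808.47]
 [   0.      0.      0.      1.  ]]
top [482.07   0.   281.6 ] 0.008858976816220257 [[  -0.02   -0.99    0.12  439.79]
 [  -1.      0.02    0.01  -22.52]
 [  -0.01   -0.12   -0.99 1285.29]
 [   0.      0.      0.      1.  ]]
wrist [375.34   0.   280.69] -0.07859068649150777 [[   0.35   -0.91   -0.23  282.46]
 [  -0.94   -0.34   -0.08 -561.69]
 [  -0.      0.24   -0.97  383.86]
 [   0.      0.      0.      1.  ]]
{'t': 0.15, 'joints': array([-1.32,  0.49,  1.56, -0.  ,  1.09, -0.11]), 'qvel': array([-0., -0., -0.,  0.,  0.,  0.]), 'tau': array([  0.  , -61.29, -25.83,   0.07,   0.05,  -0.  ]), 'eef_pos': array([ 218.25, -585.48,  214.21]), 'tcp_rot': array([-3.14, -0.  ,  0.36]), 'ft_force': array([-0.18,  0.61, -0.39]), 'moment': array([ 0.01, -0.02,  0.05]), 'grip_force': 0.0, 'opening': 1.003259546590989}
```

View pics/top0.png

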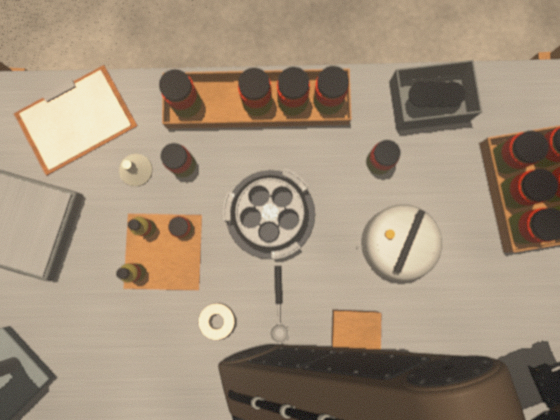

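View pics/scene0.png

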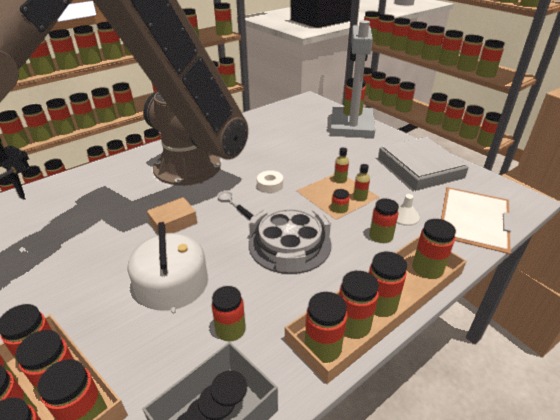

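The top view shows two bottles (caps near (137,225) and (126,271)), the squat jar at (180,227), the base at (270,213) and the lid at (402,243) with its bar from (418,212) to (399,271). Next I'll work out rough positions and zoom in.

```bash
python3 - <<'E'
from h import *
np.set_printoptions(suppress=True,precision=1)
t=camera_info("top");s=camera_info("scene")
for n,u,v,z in [("base",270,213,60),("b1cap",137,225,125),("b2cap",126,271,125),("sq",180,227,62),("lidh",409,241,137),("hA",419,212,137),("hB",400,271,137),("jl",177,155,115),("jr",385,152,115),("fun",133,167,40)]:
    print(n,onz(t,u,v,z))
for n,a,b in [("b1cap",(137,222),(342,154)),("b2cap",(122,271),(363,170))]:
    print(n,tri(t,a,s,b))
print("tri base",tri(t,(270,213),s,(291,231)))
im=cv2.imread("pics/top0.png");sc=cv2.imread("pics/scene0.png")
f=lambda i,x,y,w,h:cv2.resize(i[y:y+h,x:x+w],(400,300),interpolation=cv2.INTER_CUBIC)
m=np.vstack([np.hstack([f(im,210,168,120,90),f(im,345,193,120,90)]),np.hstack([f(im,110,205,120,90),f(sc,231,186,120,90)])])
cv2.imwrite("pics/m1.png",m)
E
```

```text
base [564.4  17.9  60. ]
b1cap [534.5 337.7 125. ]
b2cap [424.7 362.1 125. ]
sq [532.5 247.5  62. ]
lidh [ 483.8 -313.2  137. ]
hA [ 552.4 -340.2  137. ]
hB [ 413.8 -288.7  137. ]
jl [707.5 244.5 115. ]
jr [ 704.9 -270.1  115. ]
fun [694.7 377.3  40. ]
b1cap (array([520.4, 298.4, 181.5]), np.float64(52.40585848767732))
b2cap (array([441.9, 427.7,  23.3]), np.float64(54.82297468942274))
tri base (array([567.8,  21.1,  46.8]), np.float64(6.906299822271403))
```

View pics/m1.png

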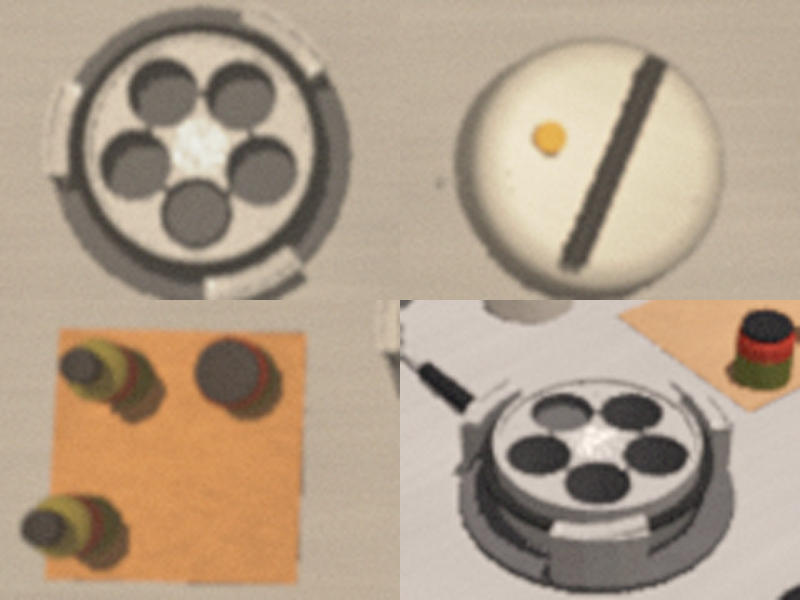

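{"method": "move_arm", "body": {"commands": [[[2.8, 3, 1.8], [0, 0, 0], 1], [[2.8, 3, 1.8], [0, 0, 0], 1], [[2.8, 3, 1.8], [0, 0, 0], 1], [[2.8, 3, 1.8], [0, 0, 0], 1], [[2.8, 3, 1.8], [0, 0, 0], 1], [[2.8, 3, 1.8], [0, 0, 0], 1], [[2.8, 3, 1.8], [0, 0, 0], 1], [[2.8, 3, 1.8], [0, 0, 0], 1], [[2.8, 3, 1.8], [0, 0, 0], 1], [[0, 0, 0], [0, 0, 0], 1]]}}

```text
t: 1.15
eef_pos: [473.1, -312.8, 378.9]
tcp_rot: [3.139, -0.002, 0.361]
ft_force: [0.2, -0.5, 0.4]
opening: 1.001
grip_force: 0.0
```

```bash
cat > snap.py <<'E'
import sys,pickle
from h import *
ci=camera_info("wrist");im=read_camera("wrist")
cv2.imwrite(f"pics/{sys.argv[1]}.png",im);pickle.dump(ci,open(f"pics/{sys.argv[1]}.pkl","wb"))
s=state();print(s["t"],s["eef_pos"],s["tcp_rot"])
E
python3 snap.py w1
```

```text
1.2 [ 471.56591465 -314.16826055  377.39824312] [ 3.14019631e+00 -7.16664848e-04  3.60139855e-01]
```

{"method": "move_arm", "body": {"commands": [[[1, 4, 0], [0, 0, 0], 1], [[1, 4, 0], [0, 0, 0], 1], [[1, 4, 0], [0, 0, 0], 1], [[1, 4, 0], [0, 0, 0], 1], [[1, 4, 0], [0, 0, 0], 1], [[1, 4, 0], [0, 0, 0], 1], [[1, 4, 0], [0, 0, 0], 1], [[1, 4, 0], [0, 0, 0], 1], [[0, 0, 0], [0, 0, 0], 1], [[0, 0, 0], [0, 0, 0], 1]]}}

```text
t: 2.2
eef_pos: [550.1, 4.0, 375.8]
tcp_rot: [-3.141, 0.002, 0.358]
ft_force: [-0.1, -0.1, 0.6]
opening: 1.003
grip_force: 0.0
```

```bash
python3 snap.py w2; python3 -c "
import cv2,numpy as np
f=lambda n:cv2.resize(cv2.imread(n),(400,300),interpolation=cv2.INTER_AREA)
cv2.imwrite('pics/m2.png',np.hstack([f('pics/w1.png'),f('pics/w2.png')]))"
```

```text
2.25 [550.06466615   3.31746462 376.02431848] [-3.14157029e+00  1.21699505e-03  3.56443537e-01]
```

View pics/m2.png

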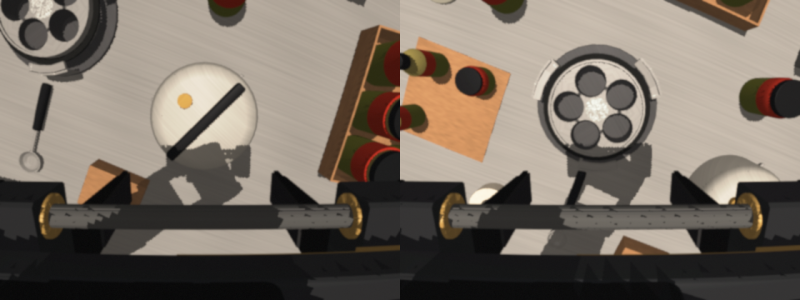

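```bash
python3 - <<'E'
import cv2,numpy as np
w=cv2.imread('pics/w2.png')[52:232,156:396];w=cv2.convertScaleAbs(w,alpha=1.0)
g=cv2.LUT(w,(255*(np.arange(256)/255.)**0.6).astype(np.uint8))
l=cv2.imread('pics/w1.png')[70:250,180:420]
cv2.imwrite('pics/m3.png',cv2.resize(g,(800,600),interpolation=cv2.INTER_CUBIC))
cv2.imwrite('pics/m4.png',cv2.resize(l,(800,600),interpolation=cv2.INTER_CUBIC))
E
```

```text
(no output)
```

View pics/m3.png

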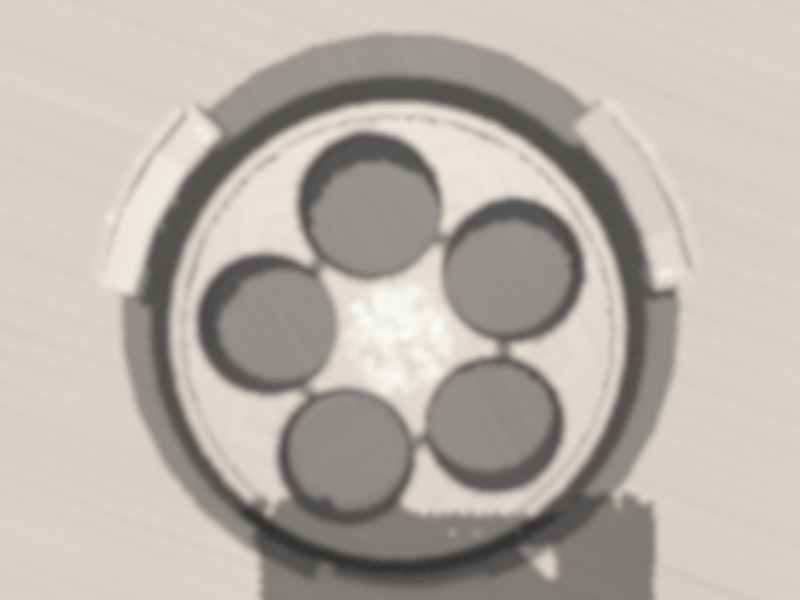

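View pics/m4.png

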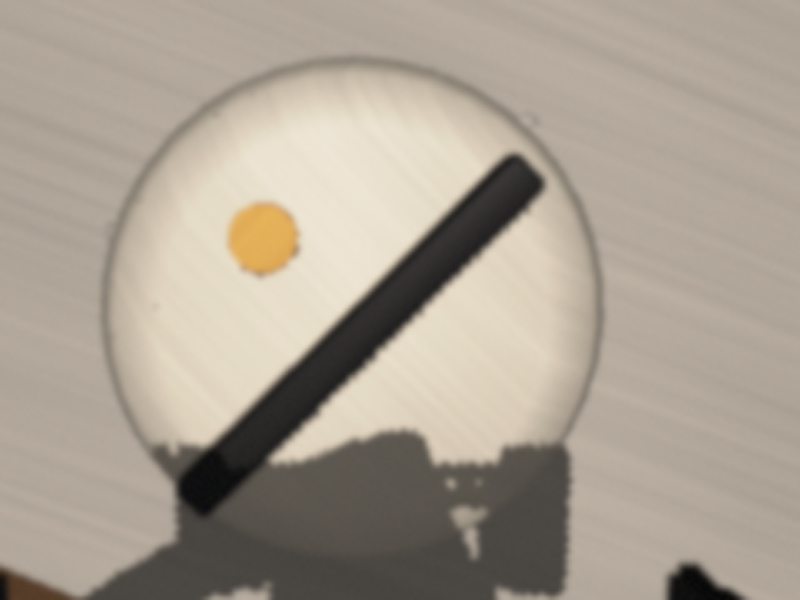

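The crops show hook0 on the right (around (648,195)), in line with the upper-right pocket, so that is pocket 0. The others follow counter-clockwise. Lug bumps on the lid at (530,120) and (108,230) put lug0 at the handle's upper-right end. Pocket 3, at the bottom and lighter in the scene view, seems to hold a tin.

```bash
python3 - <<'E'
from h import *
import pickle
np.set_printoptions(suppress=True,precision=1)
t=camera_info("top");s=camera_info("scene");w=pickle.load(open("pics/w2.pkl","rb"));w1=pickle.load(open("pics/w1.pkl","rb"))
def mouths(img,x0,y0,x1,y1,thr,k,amin,amax):
    g=cv2.cvtColor(img,cv2.COLOR_BGR2GRAY);f=6
    c=cv2.resize(g[y0:y1,x0:x1],None,fx=f,fy=f,interpolation=cv2.INTER_CUBIC)
    m=(c<thr).astype(np.uint8);m=cv2.morphologyEx(m,cv2.MORPH_OPEN,cv2.getStructuringElement(cv2.MORPH_ELLIPSE,(k,k)))
    r=[]
    for q in cv2.findContours(m,cv2.RETR_LIST,cv2.CHAIN_APPROX_NONE)[0]:
        a=cv2.contourArea(q)
        if amin<a<amax:
            e=cv2.fitEllipse(cv2.convexHull(q))
            if e[1][0]/e[1][1]>.7:r.append(((e[0][0]+.5)/f-.5+x0,(e[0][1]+.5)/f-.5+y0,e[1][0]/f,e[1][1]/f))
    return r
W=cv2.imread("pics/w2.png");T=cv2.imread("pics/top0.png");S=cv2.imread("pics/scene0.png")
A=mouths(W,156,52,396,232,150,30,30000,90000);B=mouths(T,225,170,315,258,150,18,6000,20000)
pw=[]
for a in A:
    p=onz(w,a[0],a[1],60);pw.append(p);print("W",np.array(a),p)
for b in B: print("T",np.array(b),onz(t,b[0],b[1],60))
C=[]
for a,p in zip(A,pw):
    if not B:break
    b=min(B,key=lambda b:np.linalg.norm(onz(t,b[0],b[1],60)-p));print("tri",*tri(w,a[:2],t,b[:2]))
c=np.mean(pw,0)
ang=[np.degrees(np.arctan2(*(p-c)[1::-1])) for p in pw];print(c,ang,[np.linalg.norm(p-c) for p in pw])
for p in pw:
    u,v=map(int,proj(s,p));print(p,(u,v),S[v-2:v+3,u-3:u+4].mean((0,1)))
n=w["cam_to_world"];print("nadir",proj(w,[n[0][3],n[1][3],0]))
# lid
L=cv2.imread("pics/w1.png");hs=cv2.cvtColor(L,cv2.COLOR_BGR2HSV)
cr=lambda x,y:(180+x*.3,70+y*.3)
for z in (125,143): print("handle ends",onz(w1,*cr(527,168),z),onz(w1,*cr(192,500),z))
a,b=onz(w1,*cr(527,168),143),onz(w1,*cr(192,500),143);print(np.linalg.norm(a-b))
print("lidtri",tri(w1,cr(527,168),t,(345+253*.3,193+57*.3)),tri(w1,cr(192,500),t,(345+172*.3,193+268*.3)))
print("caps",tri(t,(134,224.5),s,(363,170)),tri(t,(123,273.4),s,(342,154)))
E
```

```text
W [274.8 152.5  58.5  59. ] [568.9  19.7  60. ]
[568.9  19.7  60. ] [np.float64(0.0)] [np.float64(0.0)]
[568.9  19.7  60. ] (289, 227) [224.  232.7 242.5]
nadir (np.float64(281.2541797904404), np.float64(116.19376664369965))
handle ends [ 556.6 -349.2  125. ] [ 409.8 -282.8  125. ]
handle ends [ 555.8 -346.6  143. ] [ 415.2 -283.1  143. ]
154.29389352167888
lidtri (array([ 557.5, -349.1,  123.4]), np.float64(1.7524948983865831)) (array([ 408.4, -283.3,  121.9]), np.float64(1.4055117409002804))
caps (array([536.9, 350.7, 104.7]), np.float64(1.83860302659476)) (array([418.3, 376.9, 100.5]), np.float64(1.2160707330769782))
```

```bash
cat > base.py <<'E'
from h import *
import pickle,sys
np.set_printoptions(suppress=True,precision=1)
def mouths(img,x0,y0,x1,y1,thr,D):
    g=cv2.cvtColor(img,cv2.COLOR_BGR2GRAY);f=6
    c=cv2.resize(g[y0:y1,x0:x1],None,fx=f,fy=f,interpolation=cv2.INTER_CUBIC)
    k=int(D*f*.6);m=(c<thr).astype(np.uint8);m=cv2.morphologyEx(m,cv2.MORPH_OPEN,cv2.getStructuringElement(cv2.MORPH_ELLIPSE,(k,k)))
    r=[];A=np.pi/4*(D*f)**2
    for q in cv2.findContours(m,cv2.RETR_LIST,cv2.CHAIN_APPROX_NONE)[0]:
        a=cv2.contourArea(q)
        if .5*A<a<1.5*A:
            e=cv2.fitEllipse(cv2.convexHull(q));r.append(((e[0][0]+.5)/f-.5+x0,(e[0][1]+.5)/f-.5+y0,e[1][0]/f,e[1][1]/f))
    return r
if __name__=="__main__":
    t=camera_info("top");s=camera_info("scene");w=pickle.load(open("pics/w2.pkl","rb"))
    W=cv2.imread("pics/w2.png");T=cv2.imread("pics/top0.png");S=cv2.imread("pics/scene0.png")
    for thr in (130,160):
        A=mouths(W,156,52,396,232,thr,42);B=mouths(T,225,170,315,258,thr,21)
        pw=[onz(w,a[0],a[1],60) for a in A]
        pt=[onz(t,b[0],b[1],60) for b in B]
        for P in (pw,pt):
            if len(P)>2:
                x=np.array(P)[:,:2];c=np.linalg.lstsq(np.c_[2*x,np.ones(len(x))],(x**2).sum(1),rcond=None)[0][:2]
                print(thr,"centre",c);[print(p,np.linalg.norm(p[:2]-c),np.degrees(np.arctan2(*(p[:2]-c)[::-1]))) for p in P]
        print([a[2:] for a in A])
        for a,p in zip(A,pw):
            u,v=map(int,proj(s,p+[0,0,-5]));print("scene",S[v-1:v+2,u-2:u+3].mean((0,1)),end=" ")
            if B:
                b=min(B,key=lambda b:np.linalg.norm(onz(t,b[0],b[1],60)-p));print("tri",*tri(w,a[:2],t,b[:2]))
E
python3 base.py
```

```text
130 centre [568.5  19.5]
[549.9 -27.9  60. ] 50.937215945140544 -111.37739263099513
[555.7  68.9  60. ] 51.01664113666108 104.51176524774915
[607.9 -12.9  60. ] 51.04114119115763 -39.41089049200595
[611.4  46.9  60. ] 50.912488440247145 32.52507208437511
130 centre [568.2  20. ]
[517.1  22.6  60. ] 51.1956507379171 177.04396409064506
[549.7 -27.6  60. ] 51.02138906433345 -111.24310067850088
[555.7  69.5  60. ] 51.05451359464863 104.18636986401496
[607.8 -12.4  60. ] 51.16202898062519 -39.2049711640639
[611.3  47.5  60. ] 51.10971516342438 32.595990998383755
[(41.52322133382162, 42.32855224609375), (41.98365020751953, 43.35173543294271), (43.17414347330729, 43.7722422281901), (43.68815612792969, 44.59497578938802)]
scene [58.4 59.1 61.9] tri [549.8 -27.8  59.8] 0.34357871839442655
scene [58.3 57.8 61.1] tri [555.7  69.2  59.9] 0.5170222271653203
scene [58.8 58.3 62. ] tri [607.8 -12.6  61.1] 0.43763895798134983
scene [57.3 57.2 59.6] tri [611.4  47.2  59.5] 0.5824343648981397
160 centre [568.4  19.5]
[549.8 -27.9  60. ] 50.905850549904734 -111.41534282034644
[555.7  68.8  60. ] 50.943
[... 241 characters left out ...]
 60. ] 34.79626012715955 -170.07373648579645
[549.2 -27.7  60. ] 56.1981673843113 -92.03600298921853
[555.4  69.3  60. ] 40.996759454957775 84.16177864364393
[607.6 -12.5  60. ] 69.67765846374789 -36.02144689154214
[611.   47.3  60. ] 62.69231946065454 17.50084999134203
[(42.798370361328125, 43.55039978027344), (43.35180155436198, 44.547515869140625), (44.445780436197914, 44.79588317871094), (44.84449768066406, 45.78761291503906)]
scene [58.4 59.1 61.9] tri [549.5 -27.9  58.1] 0.48701382217779565
scene [58.3 57.8 61.1] tri [555.5  69.2  58.4] 0.4395761863632836
scene [58.8 58.3 62. ] tri [607.7 -12.7  59.6] 0.4211413936030817
scene [57.9 57.7 60.1] tri [611.3  47.2  58.2] 0.46081899592843995
```

Base centre is (568.4, 19.7) with heading about -39.4°. The mouths triangulate to z≈60, as stated. Pockets 0, 1, 2 and 4 look deep and pocket 3 has the tin. Next I'll look over the sheet.

{"method": "move_arm", "body": {"commands": [[[-0.6, 4, 0], [0, 0, 0], 0.6], [[-0.6, 4, 0], [0, 0, 0], 0.6], [[-0.6, 4, 0], [0, 0, 0], 0.6], [[-0.6, 4, 0], [0, 0, 0], 0.6], [[-0.6, 4, 0], [0, 0, 0], 0.6], [[-0.6, 4, 0], [0, 0, 0], 0.6], [[-0.6, 4, 0], [0, 0, 0], 0.6], [[-0.6, 4, 0], [0, 0, 0], 0.6], [[0, 0, 0], [0, 0, 0], 0.6], [[0, 0, 0], [0, 0, 0], 0.6]]}}

```text
t: 3.25
eef_pos: [502.8, 323.3, 376.2]
tcp_rot: [3.141, 0.001, 0.356]
ft_force: [-0.1, -1.0, -0.1]
opening: 0.601
grip_force: 0.0
```

```bash
python3 snap.py w3; python3 - <<'E'
from h import *
cv2.imwrite("pics/top1.png",read_camera("top"))
a=cv2.imread("pics/w3.png");b=cv2.imread("pics/top1.png")[205:295,110:230]
S=cv2.imread("pics/scene0.png");s=camera_info("scene");u,v=map(int,proj(s,[517,22.6,55]));print("p3 scene",S[v-1:v+2,u-2:u+3].mean((0,1)))
cv2.imwrite("pics/m5.png",np.hstack([cv2.resize(a,(400,300),interpolation=cv2.INTER_AREA),cv2.resize(b,(400,300))]))
E
```

```text
3.3 [502.93955    322.78728864 376.38148726] [3.14097827e+00 5.54552761e-04 3.55478146e-01]
p3 scene [107.4        110.13333333 116.8       ]
```

View pics/m5.png

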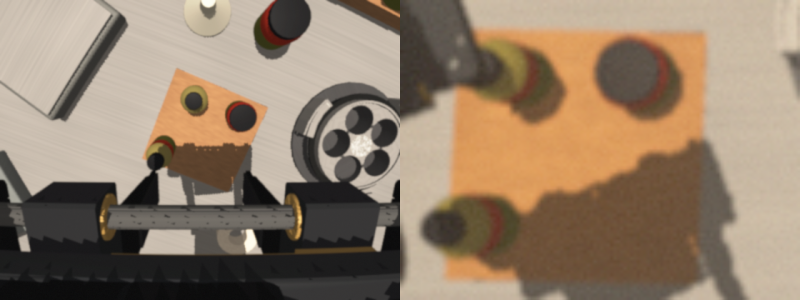

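In w3 (half-size panel) the caps are at about (195,101) and (155,160), and the squat jar is at (241,116). In the scene view pocket 3 reads 107 against 58 for the others, which confirms its tin.

```bash
cat > caps.py <<'E'
from h import *
import pickle
np.set_printoptions(suppress=True,precision=1)
def blob(im,u,v,r,thr=75):
    g=cv2.cvtColor(im,cv2.COLOR_BGR2GRAY)
    x0,y0=int(u-r),int(v-r);c=cv2.resize(g[y0:y0+2*r,x0:x0+2*r],None,fx=6,fy=6,interpolation=cv2.INTER_CUBIC)
    m=(c<thr).astype(np.uint8);m=cv2.morphologyEx(m,cv2.MORPH_OPEN,np.ones((15,15),np.uint8))
    n,l,st,ce=cv2.connectedComponentsWithStats(m)
    i=1+min(range(n-1),key=lambda i:np.hypot(*(ce[i+1]-6*r)))
    (cx,cy),rad=cv2.minEnclosingCircle(np.argwhere(l==i)[:,::-1].astype(np.float32))
    return ((cx+.5)/6-.5+x0,(cy+.5)/6-.5+y0),rad/6,st[i][:4]/6,st[i][4]/36
E
python3 - <<'E'
from caps import *
t=camera_info("top");w=pickle.load(open("pics/w3.pkl","rb"))
T=cv2.imread("pics/top0.png");W=cv2.imread("pics/w3.png")
for a,b in [((134,224),(273,141)),((123,273),(217,225))]:
  for thr in (65,80):
    p,r,bb,ar=blob(T,*a,10,thr);q,r2,bb2,ar2=blob(W,*b,18,thr)
    print(thr,np.array(p),r,ar,np.array(q),r2,ar2,"T",onz(t,*p,125),"W",onz(w,*q,125),"tri",*tri(t,p,w,q))
E
```

```text
Traceback (most recent call last):
  File "caps.py", line 9, in blob
    i=1+min(range(n-1),key=lambda i:np.hypot(*(ce[i+1]-6*r)))
        ~~~^^^^^^^^^^^^^^^^^^^^^^^^^^^^^^^^^^^^^^^^^^^^^^^^^^
ValueError: min() iterable argument is empty
```

```bash
python3 - <<'E'
from caps import *
t=camera_info("top");w=pickle.load(open("pics/w3.pkl","rb"))
T=cv2.imread("pics/top0.png");W=cv2.imread("pics/w3.png")
for a,b in [((134,224),(273,141)),((123,273),(217,225))]:
  for im,(u,v) in ((T,a),(W,b)): print(cv2.cvtColor(im,cv2.COLOR_BGR2GRAY)[v-8:v+9:2,u-14:u+15:2])
  for thr in (85,95):
    try:
        p,r,bb,ar=blob(T,*a,12,thr);q,r2,bb2,ar2=blob(W,*b,18,thr-20)
        print(thr,np.array(p),r,ar,np.array(q),r2,ar2,"T",onz(t,*p,125),"W",onz(w,*q,125),"tri",*tri(t,p,w,q))
    except Exception as e: print(e)
E
```

```text
[[179 177 175 177 157 154 152 149 148 143 143 149 154 160 162]
 [177 182 180 175 158 151 133 128 130 134 132 125 118 124 144]
 [178 181 180 174 150 106  84  81  87 115 133 132 123  96  85]
 [175 179 177 174 108  72  76  81  77  73 105 126 124 112  78]
 [174 176 175 166  92  73  75  79  81  67  69 106 124 111  86]
 [179 178 181 171  97  72  77  79  80  68  72  89 113 113  83]
 [180 181 177 177 138  84  73  73  71  60  78  87 115 106  79]
 [184 179 182 173 156 126 105  87  76  82  86  88 100  97  73]
 [177 176 179 170 156 149 134 114  95  92  92  89  91  80  73]]
[[141 103  64  61  63  64  64  62  61  57  65 120 140 135 127]
 [125  71  60  61  61  61  60  61  60  57  54  84 131 135 128]
 [ 96  59  57  58  58  59  59  58  56  55  55  59 107 131 127]
 [ 76  54  55  55  55  56  56  55  56  55  52  51  96 129 125]
 [ 72  52  53  53  53  54  54  53  52  52  52  51  91 126 123]
 [ 72  50  51  52  52  53  52  52  51  51  50  48  85 123 119]
 [ 85  51  49  49  50  50  50  50  49  49  47  47  87 115 114]
 [105  61  47  47  47  49  48  49  48  47  46  51  81 112 107]
 [115  83  49  45  47  46  4
[... 1197 characters left out ...]
 15  34  65]
 [189 130  48  40  41  40  33  20  18  18  19  18  15  35  66]
 [190 127  46  39  38  39  34  20  16  17  18  19  18  41  67]
 [190 141  48  39  38  38  33  20  16  17  17  16  22  52  68]
 [188 153  65  38  37  38  31  20  18  17  17  18  32  61  69]
 [189 177 110  45  38  37  34  20  16  17  17  29  62  87 111]]
85 [123.5 273.8] 6.856683731079102 112.88888888888889 [217.8 227.8] 15.833568572998047 491.25 T [418.1 368.  125. ] W [422.2 372.5 125. ] tri [417.6 373.1 110.7] 0.7934445517570851
95 [124.3 274.8] 8.251700083414713 143.61111111111111 [222.8 224.5] 21.334978739420574 676.6666666666666 T [415.9 365.9 125. ] W [428.2 368.2 125. ] tri [417.5 371.8  99.8] 6.437166013791748
```

Bottle 1 cap ≈ (536.5, 347.5) and bottle 2 cap ≈ (418, 372.5). Both triangulate at z≈110, mid cap. I'll grasp bottle 1 by its cap.

{"method": "move_arm", "body": {"commands": [[[1.1, 0.8, -2], [0, 0, 0], 0.6], [[1.1, 0.8, -3], [0, 0, 0], 0.6], [[1.1, 0.8, -4], [0, 0, 0], 0.6], [[0, 0, -4], [0, 0, 0], 0.6], [[0, 0, -4], [0, 0, 0], 0.6], [[0, 0, -4], [0, 0, 0], 0.6], [[0, 0, -3], [0, 0, 0], 0.6], [[0, 0, -2.5], [0, 0, 0], 0.6], [[0, 0, -1.5], [0, 0, 0], 0.6], [[0, 0, 0], [0, 0, 0], 0.6]]}}

```text
t: 4.35
eef_pos: [535.2, 346.8, 95.2]
tcp_rot: [3.141, 0.003, 0.355]
ft_force: [-0.9, 0.4, 0.6]
opening: 0.599
grip_force: 0.0
```

{"method": "move_arm", "body": {"commands": [[[0, 0, 0], [0, 0, 0], 0], [[0, 0, 0], [0, 0, 0], 0], [[0, 0, 0], [0, 0, 0], 0], [[0, 0, 0], [0, 0, 0], 0], [[0, 0, 0], [0, 0, 0], 0], [[0, 0, 0], [0, 0, 0], 0], [[0, 0, 0], [0, 0, 0], 0], [[0, 0, 0], [0, 0, 0], 0]]}}

```text
t: 5.15
eef_pos: [535.7, 348.5, 97.3]
tcp_rot: [3.141, -0.001, 0.357]
ft_force: [-0.4, -1.6, 5.3]
opening: 0.289
grip_force: 30.0
```

{"method": "move_arm", "body": {"commands": [[[0, 0, 2], [0, 0, 0], 0], [[0, 0, 3], [0, 0, 0], 0], [[0, 0, 3], [0, 0, 0], 0], [[0, 0, 3], [0, 0, 0], 0], [[0.9, -2.5, 0], [0, 0, 0], 0], [[0.9, -3.7, 0], [0, 0, 0], 0], [[0.9, -3.7, 0], [0, 0, 0], 0], [[0.9, -3.7, 0], [0, 0, 0], 0], [[0.9, -3.7, 0], [0, 0, 0], 0], [[0.9, -3.7, 0], [0, 0, 0], 0]]}}

```text
t: 6.15
eef_pos: [589.2, 136.9, 206.2]
tcp_rot: [-3.141, 0.001, 0.357]
ft_force: [0.6, 0.9, -3.4]
opening: 0.284
grip_force: 30.0
```

{"method": "move_arm", "body": {"commands": [[[0.9, -3.7, 0], [0, 0, 0], 0], [[0.9, -3.2, 0], [0, 0, 0], 0], [[0.4, -2.2, 0], [0, 0, 0], 0], [[0, 0, 0], [0, 0, 0], 0], [[0, 0, 0], [0, 0, 0], 0], [[0, 0, 0], [0, 0, 0], 0]]}}

```text
t: 6.75
eef_pos: [611.0, 48.3, 206.5]
tcp_rot: [-3.141, 0.0, 0.358]
ft_force: [-0.6, 0.7, -2.8]
opening: 0.287
grip_force: 30.0
```

```bash
python3 - <<'E'
from h import *
s=state();print(s["eef_pos"],s["opening"],s["grip_force"])
T=read_camera("top");cv2.imwrite("pics/top2.png",T);S=read_camera("scene");cv2.imwrite("pics/sc2.png",S)
E
python3 snap.py w4; python3 - <<'E'
import cv2,numpy as np
f=lambda i:cv2.resize(i,(400,300),interpolation=cv2.INTER_AREA)
T=cv2.imread('pics/top2.png');S=cv2.imread('pics/sc2.png')[80:290,180:460];W=cv2.imread('pics/w4.png')
cv2.imwrite('pics/m6.png',np.vstack([np.hstack([f(T),f(S)]),np.hstack([f(W),f(T[180:330,60:260])])]))
E
```

```text
[610.97230267  48.2779812  206.47178366] 0.28728450182774157 29.99960571527481
6.9 [611.12027871  48.33810738 206.65769449] [-3.14154669e+00  9.36643235e-05  3.58053860e-01]
```

View pics/m6.png

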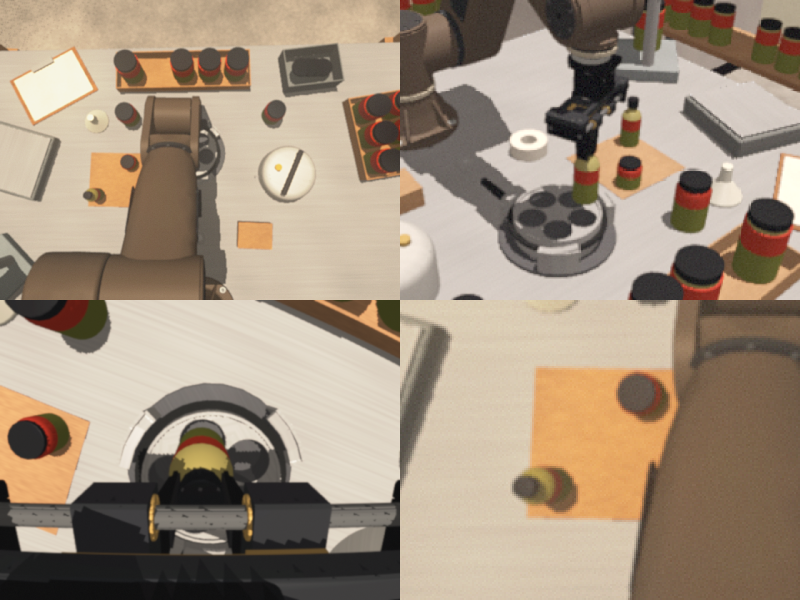

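Bottle 1 hangs upright above pocket 1 and bottle 2 hasn't moved. Lowering it now.

{"method": "move_arm", "body": {"commands": [[[0, -0.1, -2], [0, 0, 0], 0], [[0, 0, -2], [0, 0, 0], 0], [[0, 0, -1], [0, 0, 0], 0], [[0, 0, -1], [0, 0, 0], 0], [[0, 0, -1], [0, 0, 0], 0], [[0, 0, -1], [0, 0, 0], 0], [[0, 0, -1], [0, 0, 0], 0], [[0, 0, -0.5], [0, 0, 0], 0], [[0, 0, 0], [0, 0, 0], 0]]}}

```text
t: 7.8
eef_pos: [611.1, 46.3, 110.9]
tcp_rot: [-3.141, 0.001, 0.357]
ft_force: [-0.9, -0.8, -4.0]
opening: 0.29
grip_force: 30.0
```

{"method": "move_arm", "body": {"commands": [[[0, 0, -0.2], [0, 0, 0], 0], [[0, 0, -0.2], [0, 0, 0], 0], [[0, 0, 0], [0, 0, 0], 0], [[0, 0, 0], [0, 0, 0], 0]]}}

```text
t: 8.2
eef_pos: [611.4, 46.4, 107.8]
tcp_rot: [3.141, -0.0, 0.357]
ft_force: [-0.2, 0.6, -2.0]
opening: 0.285
grip_force: 30.0
```

{"method": "move_arm", "body": {"commands": [[[0, 0, -0.1], [0, 0, 0], 0.6], [[0, 0, 0], [0, 0, 0], 0.6], [[0, 0, 0], [0, 0, 0], 0.6], [[0, 0, 0], [0, 0, 0], 0.6], [[0, 0, 1.5], [0, 0, 0], 0.6], [[0, 0, 3.5], [0, 0, 0], 0.6], [[0, 0, 4], [0, 0, 0], 0.6], [[0, 0, 4], [0, 0, 0], 0.6], [[0, 0, 3], [0, 0, 0], 0.6], [[0, 0, 0], [0, 0, 0], 0.6]]}}

```text
t: 9.2
eef_pos: [612.6, 46.4, 271.3]
tcp_rot: [3.139, -0.007, 0.357]
ft_force: [-0.0, -0.3, -0.1]
opening: 0.603
grip_force: 0.0
```

{"method": "move_arm", "body": {"commands": [[[-1.8, 3, 1], [0, 0, 0], 0.6], [[-1.8, 3, 1], [0, 0, 0], 0.6], [[-1.8, 3, 1], [0, 0, 0], 0.6], [[-1.8, 3, 1], [0, 0, 0], 0.6], [[-1.8, 3, 1], [0, 0, 0], 0.6], [[-1.8, 3, 1], [0, 0, 0], 0.6], [[-1.8, 3, 1], [0, 0, 0], 0.6], [[-1.8, 3, 0], [0, 0, 0], 0.6], [[0, 0, 0], [0, 0, 0], 0.6], [[0, 0, 0], [0, 0, 0], 0.6]]}}

```text
t: 10.2
eef_pos: [466.9, 286.7, 336.1]
tcp_rot: [3.141, 0.001, 0.358]
ft_force: [0.0, -0.0, -0.1]
opening: 0.6
grip_force: 0.0
```

```bash
python3 snap.py w5; python3 - <<'E'
from caps import *
T=read_camera("top");cv2.imwrite("pics/top3.png",T);t=camera_info("top")
w=pickle.load(open("pics/w5.pkl","rb"));W=cv2.imread("pics/w5.png")
print("expect b2 in wrist",proj(w,[418,372.5,125]),"top",proj(t,[418,372.5,125]))
f=lambda i:cv2.resize(i,(400,300),interpolation=cv2.INTER_AREA)
cv2.imwrite('pics/m7.png',np.hstack([f(W),cv2.resize(T[160:310,100:300],(400,300))]))
E
```

```text
10.25 [467.30919895 286.13656448 336.06179132] [3.14119458e+00 8.54340381e-04 3.57303858e-01]
expect b2 in wrist (np.float64(187.6990322371537), np.float64(199.79037511636355)) top (np.float64(121.59964990908483), np.float64(273.90969905280366))
```

View pics/m7.png

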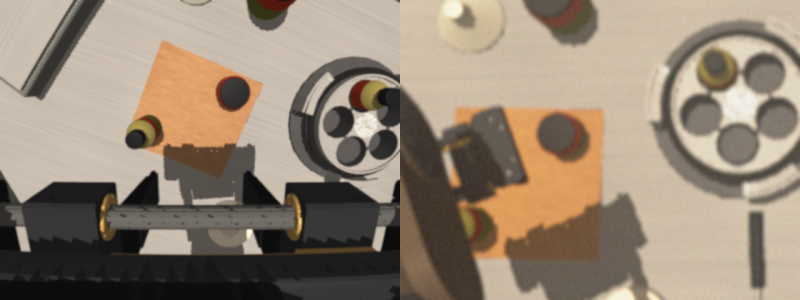

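Bottle 2's cap is where I expected it, at about (190,195) full-size, and bottle 1 stands in pocket 1. Going for bottle 2.

{"method": "move_arm", "body": {"commands": [[[-1.2, 2.1, -1], [0, 0, 0], 0.6], [[-1.2, 2.2, -2], [0, 0, 0], 0.6], [[-1.2, 2.2, -3], [0, 0, 0], 0.6], [[-1.2, 2.1, -3.5], [0, 0, 0], 0.6], [[0, 0, -3.5], [0, 0, 0], 0.6], [[0, 0, -3.5], [0, 0, 0], 0.6], [[0, 0, -3], [0, 0, 0], 0.6], [[0, 0, -2.5], [0, 0, 0], 0.6], [[0, 0, -1.8], [0, 0, 0], 0.6], [[0, 0, 0], [0, 0, 0], 0.6]]}}

```text
t: 11.3
eef_pos: [419.1, 370.8, 96.3]
tcp_rot: [3.14, 0.004, 0.355]
ft_force: [0.5, 1.1, 0.3]
opening: 0.599
grip_force: 0.0
```

{"method": "move_arm", "body": {"commands": [[[0, 0, 0], [0, 0, 0], 0], [[0, 0, 0], [0, 0, 0], 0], [[0, 0, 0], [0, 0, 0], 0], [[0, 0, 0], [0, 0, 0], 0], [[0, 0, 0], [0, 0, 0], 0], [[0, 0, 0], [0, 0, 0], 0], [[0, 0, 0], [0, 0, 0], 0], [[0, 0, 0], [0, 0, 0], 0]]}}

```text
t: 12.1
eef_pos: [419.6, 372.7, 99.3]
tcp_rot: [-3.141, -0.001, 0.357]
ft_force: [-0.6, 0.9, 6.1]
opening: 0.287
grip_force: 30.0
```

{"method": "move_arm", "body": {"commands": [[[0, 0, 2], [0, 0, 0], 0], [[0, 0, 3], [0, 0, 0], 0], [[0, 0, 4], [0, 0, 0], 0], [[0, 0, 4], [0, 0, 0], 0], [[1.1, -2.8, 0], [0, 0, 0], 0], [[1.2, -3.8, 0], [0, 0, 0], 0], [[1.2, -3.8, 0], [0, 0, 0], 0], [[1.2, -3.8, 0], [0, 0, 0], 0], [[1.2, -3.8, 0], [0, 0, 0], 0], [[1.2, -3.8, 0], [0, 0, 0], 0]]}}

```text
t: 13.1
eef_pos: [490.2, 152.8, 228.4]
tcp_rot: [-3.142, 0.001, 0.357]
ft_force: [-0.1, -0.3, -2.3]
opening: 0.286
grip_force: 30.0
```

{"method": "move_arm", "body": {"commands": [[[1.2, -3.8, 0], [0, 0, 0], 0], [[1.2, -3.8, 0], [0, 0, 0], 0], [[1.2, -3.8, 0], [0, 0, 0], 0], [[1.2, -3.6, 0], [0, 0, 0], 0], [[1.1, -3.1, 0], [0, 0, 0], 0], [[0, 0, 0], [0, 0, 0], 0], [[0, 0, 0], [0, 0, 0], 0], [[0, 0, 0], [0, 0, 0], 0]]}}

```text
t: 13.9
eef_pos: [548.8, -25.9, 228.4]
tcp_rot: [-3.141, 0.001, 0.357]
ft_force: [-0.9, 1.2, -2.9]
opening: 0.289
grip_force: 30.0
```

{"method": "move_arm", "body": {"commands": [[[0.1, -0.2, -2], [0, 0, 0], 0], [[0, 0, -3], [0, 0, 0], 0], [[0, 0, -1.5], [0, 0, 0], 0], [[0, 0, -1], [0, 0, 0], 0], [[0, 0, -1], [0, 0, 0], 0], [[0, 0, -1], [0, 0, 0], 0], [[0, 0, -1], [0, 0, 0], 0], [[0, 0, -0.7], [0, 0, 0], 0], [[0, 0, -0.3], [0, 0, 0], 0], [[0, 0, 0], [0, 0, 0], 0]]}}

```text
t: 14.9
eef_pos: [550.3, -28.7, 113.3]
tcp_rot: [-3.141, 0.0, 0.357]
ft_force: [0.7, 0.1, -4.2]
opening: 0.287
grip_force: 30.0
```

{"method": "move_arm", "body": {"commands": [[[0, 0, -0.2], [0, 0, 0], 0], [[0, 0, -0.2], [0, 0, 0], 0], [[0, 0, 0], [0, 0, 0], 0], [[0, 0, 0], [0, 0, 0], 0]]}}

```text
t: 15.3
eef_pos: [550.4, -28.7, 109.8]
tcp_rot: [3.141, -0.0, 0.357]
ft_force: [-0.8, 0.8, -2.9]
opening: 0.288
grip_force: 30.0
```

{"method": "move_arm", "body": {"commands": [[[0, 0, -0.1], [0, 0, 0], 0.6], [[0, 0, 0], [0, 0, 0], 0.6], [[0, 0, 0], [0, 0, 0], 0.6], [[0, 0, 0], [0, 0, 0], 0.6], [[0, 0, 1.5], [0, 0, 0], 0.6], [[0, 0, 3.5], [0, 0, 0], 0.6], [[0, 0, 4], [0, 0, 0], 0.6], [[0, 0, 4], [0, 0, 0], 0.6], [[0, 0, 4], [0, 0, 0], 0.6], [[0, 0, 4], [0, 0, 0], 0.6]]}}

```text
t: 16.3
eef_pos: [550.0, -28.6, 320.6]
tcp_rot: [3.141, -0.0, 0.357]
ft_force: [0.1, 0.2, 0.5]
opening: 0.6
grip_force: 0.0
```

{"method": "move_arm", "body": {"commands": [[[-0.7, -3.1, 0], [0, 0, -5], 0.6], [[-0.7, -3.1, 0], [0, 0, -5], 0.6], [[-0.7, -3.1, 0], [0, 0, -5], 0.6], [[-0.7, -3.1, 0], [0, 0, -5], 0.6], [[-0.7, -3.1, 0], [0, 0, -5], 0.6], [[-0.7, -3.1, 0], [0, 0, -5], 0.6], [[-0.7, -3.1, 0], [0, 0, -5], 0.6], [[-0.7, -3.1, 0], [0, 0, -5], 0.6], [[-0.7, -3.1, 0], [0, 0, -4.5], 0.6], [[0, 0, 0], [0, 0, 0], 0.6]]}}

```text
t: 17.3
eef_pos: [486.5, -310.5, 318.3]
tcp_rot: [3.141, 0.0, -0.425]
ft_force: [-0.2, 0.5, 0.3]
opening: 0.6
grip_force: 0.0
```

```bash
python3 snap.py w6; python3 - <<'E'
from caps import *
T=read_camera("top");cv2.imwrite("pics/top4.png",T);S=read_camera("scene");cv2.imwrite("pics/sc4.png",S)
W=cv2.imread("pics/w6.png")
f=lambda i:cv2.resize(i,(400,300),interpolation=cv2.INTER_CUBIC)
cv2.imwrite('pics/m8.png',np.vstack([np.hstack([f(W),f(T[168:258,210:330])]),np.hstack([f(S[170:290,210:370]),f(T)])]))
E
```

```text
17.35 [ 486.78921185 -308.85956942  318.34432935] [-3.14155687e+00  4.50951302e-04 -4.21978363e-01]
```

View pics/m8.png

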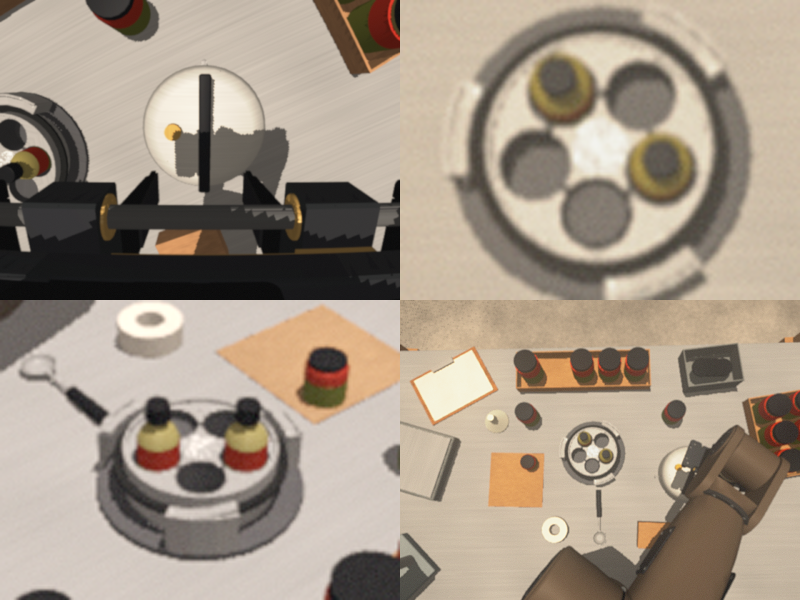

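Both bottles stand in pockets 1 and 4 at equal height. The lid's bar runs almost vertically in the wrist view, from (205,75) to (204,190), and lug0 shows at the far end. I'll measure the handle.

```bash
python3 - <<'E'
from caps import *
t=camera_info("top")
def bar(n,x0,y0,x1,y1,thr=48):
    im=cv2.imread(n);g=cv2.cvtColor(im,cv2.COLOR_BGR2GRAY)[y0:y1,x0:x1]
    g=cv2.resize(g,None,fx=4,fy=4,interpolation=cv2.INTER_CUBIC);m=(g<thr).astype(np.uint8)
    m=cv2.morphologyEx(m,cv2.MORPH_OPEN,np.ones((9,9),np.uint8))
    q=max(cv2.findContours(m,0,1)[0],key=cv2.contourArea);r=cv2.minAreaRect(q)
    b=cv2.boxPoints(r)/4+[x0,y0];L=[(b[i]+b[(i+1)%4])/2 for i in range(4)]
    d=[np.linalg.norm(L[0]-L[2]),np.linalg.norm(L[1]-L[3])];e=(L[0],L[2]) if d[0]>d[1] else (L[1],L[3])
    return sorted(e,key=lambda p:p[1]),sorted(d)
w1=pickle.load(open("pics/w1.pkl","rb"));w6=pickle.load(open("pics/w6.pkl","rb"))
a,da=bar("pics/w1.png",225,105,350,235,60);b,db=bar("pics/w6.png",262,95,312,272,55);c,dc=bar("pics/top0.png",385,203,428,280,90)
print(a,da,b,db,c,dc)
for n,ci,e in (("w1",w1,a),("w6",w6,b),("top",t,c)):
    for z in (143,134):
        P=[onz(ci,*p,z) for p in e];v=P[0]-P[1];print(n,z,*P,"mid",(P[0]+P[1])/2,np.linalg.norm(v),np.degrees(np.arctan2(v[1],v[0])))
for i in (0,1): print("tri",tri(w1,a[i],w6,b[i]),tri(t,c[i],w6,b[i]))
E
```

```text
[array([338. , 120.2]), array([235.3, 221.8])] [np.float64(15.43686795231371), np.float64(144.45374783764652)] [array([287.4, 105.2]), array([285.6, 269.2])] [np.float64(15.863745768567334), np.float64(164.03731556034768)] [array([421.5, 210.9]), array([396.3, 272.3])] [np.float64(6.5334237244885935), np.float64(66.35767526805927)]
w1 143 [ 555.9 -346.4  143. ] [ 412.3 -281.3  143. ] mid [ 484.1 -313.9  143. ] 157.70335523009618 -24.389072328653256
w1 134 [ 556.3 -347.7  134. ] [ 409.5 -281.2  134. ] mid [ 482.9 -314.4  134. ] 161.20136877502176 -24.389072328653263
w6 143 [ 555.3 -348.   143. ] [ 413.2 -282.3  143. ] mid [ 484.3 -315.1  143. ] 156.58539658017622 -24.80516275064351
w6 134 [ 555.5 -348.2  134. ] [ 409.6 -280.8  134. ] mid [ 482.6 -314.5  134. ] 160.67006491484096 -24.805162750643515
top 143 [ 554.4 -344.7  143. ] [ 411.1 -278.6  143. ] mid [ 482.7 -311.6  143. ] 157.79408446169765 -24.75986142701771
top 134 [ 555.3 -347.2  134. ] [ 410.9 -280.6  134. ] mid [ 483.1 -313.9  134. ] 159.0373290507638 -24.7598614270177
tri (array([ 556. , -348.2,  131.6]), np.float64(0.9504337430733069)) (array([ 555.6, -348.3,  130.2]), np.float64(0.11535249868165164))
tri (array([ 410.1, -281.1,  135.4]), np.float64(0.26346610747246496)) (array([ 410.5, -280.7,  135.3]), np.float64(1.0164341034921456))
```

{"method": "move_arm", "body": {"commands": [[[-0.4, -0.5, -2], [0, 0, -0.5], 0.6], [[0, 0, -3], [0, 0, 0], 0.6], [[0, 0, -3], [0, 0, 0], 0.6], [[0, 0, -3], [0, 0, 0], 0.6], [[0, 0, -3], [0, 0, 0], 0.6], [[0, 0, -2.5], [0, 0, 0], 0.6], [[0, 0, -2], [0, 0, 0], 0.6], [[0, 0, -1.5], [0, 0, 0], 0.6], [[0, 0, 0], [0, 0, 0], 0.6], [[0, 0, 0], [0, 0, 0], 0.6]]}}

```text
t: 18.45
eef_pos: [483.8, -311.9, 119.2]
tcp_rot: [3.142, -0.0, -0.427]
ft_force: [-0.1, 0.5, 0.5]
opening: 0.599
grip_force: 0.0
```

{"method": "move_arm", "body": {"commands": [[[0, 0, -0.1], [0, 0, 0], 0], [[0, 0, 0], [0, 0, 0], 0], [[0, 0, 0], [0, 0, 0], 0], [[0, 0, 0], [0, 0, 0], 0], [[0, 0, 0], [0, 0, 0], 0], [[0, 0, 0], [0, 0, 0], 0], [[0, 0, 0], [0, 0, 0], 0], [[0, 0, 0], [0, 0, 0], 0]]}}

```text
t: 19.25
eef_pos: [483.4, -312.8, 117.7]
tcp_rot: [3.141, -0.0, -0.429]
ft_force: [-0.5, -1.4, 1.9]
opening: 0.167
grip_force: 30.0
```

{"method": "move_arm", "body": {"commands": [[[0, 0, 1], [0, 0, 0], 0], [[0, 0, 1.5], [0, 0, 0], 0], [[0, 0, 2], [0, 0, 0], 0], [[0, 0, 2.5], [0, 0, 0], 0], [[0, 0, 2.5], [0, 0, 0], 0], [[0, 0, 2.5], [0, 0, 0], 0], [[0, 0, 2.5], [0, 0, 0], 0], [[0, 0, 1.5], [0, 0, 0], 0], [[0, 0, 0], [0, 0, 0], 0], [[0, 0, 0], [0, 0, 0], 0]]}}

```text
t: 20.25
eef_pos: [482.9, -312.2, 277.0]
tcp_rot: [-3.141, 0.001, -0.429]
ft_force: [-0.8, -0.5, -5.9]
opening: 0.165
grip_force: 30.0
```

{"method": "move_arm", "body": {"commands": [[[0.4, 1.5, 0], [0, 0, 1.5], 0], [[0.8, 3, 0], [0, 0, 1.5], 0], [[0.8, 3, 0], [0, 0, 1.5], 0], [[0.8, 3, 0], [0, 0, 1.5], 0], [[0.8, 3, 0], [0, 0, 1.5], 0], [[0.8, 3, 0], [0, 0, 1.5], 0], [[0.8, 3, 0], [0, 0, 1.5], 0], [[0.8, 3, 0], [0, 0, 1.5], 0], [[0.8, 3, 0], [0, 0, 1.5], 0], [[0.8, 3, 0], [0, 0, 1.5], 0]]}}

```text
t: 21.25
eef_pos: [558.9, -25.6, 276.5]
tcp_rot: [-3.141, 0.002, -0.165]
ft_force: [0.5, 0.0, -5.8]
opening: 0.164
grip_force: 30.0
```

{"method": "move_arm", "body": {"commands": [[[0.6, 2.5, 0], [0, 0, 1.5], 0], [[0.2, 1.3, 0], [0, 0, 0], 0], [[0, 0, 0], [0, 0, 0], 0], [[0, 0, 0], [0, 0, 0], 0], [[0, 0, 0], [0, 0, 0], 0]]}}

```text
t: 21.75
eef_pos: [567.1, 9.6, 277.4]
tcp_rot: [3.141, 0.001, -0.141]
ft_force: [0.2, -0.5, -6.0]
opening: 0.166
grip_force: 30.0
```

```bash
python3 snap.py w7; python3 - <<'E'
from caps import *
T=read_camera("top");S=read_camera("scene");cv2.imwrite("pics/sc5.png",S);cv2.imwrite("pics/top5.png",T)
W=cv2.imread("pics/w7.png")
f=lambda i:cv2.resize(i,(400,300),interpolation=cv2.INTER_CUBIC)
cv2.imwrite('pics/m9.png',np.hstack([f(W),f(S[100:310,150:430])]))
E
```

```text
21.8 [567.1246641    9.48254523 277.4981135 ] [ 3.14131259e+00  3.79468167e-04 -1.41812609e-01]
```

View pics/m9.png

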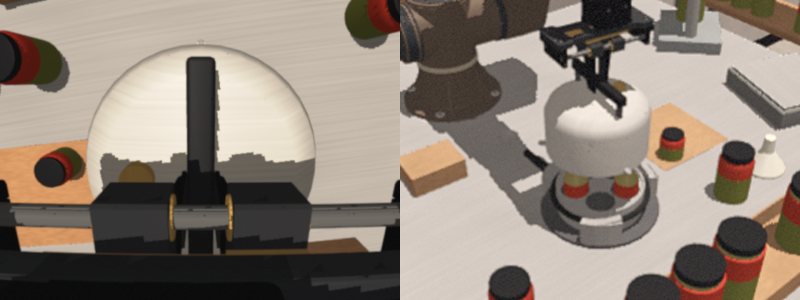

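The lid hangs level above the base. One check on the lid's offset along its bar.

```bash
python3 - <<'E'
from h import *
import pickle
w=pickle.load(open("pics/w7.pkl","rb"));W=cv2.imread("pics/w7.png");g=cv2.cvtColor(W,cv2.COLOR_BGR2GRAY)
print(g[50:100:2,281]); print(g[150,100:150:2],g[150,420:460:2])
tcp=np.array([567.1,9.5]);x=np.array([np.cos(-.1418),np.sin(-.1418)]);y=np.array([x[1],-x[0]])
for n,u,v,z in (("bar end top",281,80,303),("bar end mid",281,80,294),("lug",281,59,170)):
    p=onz(w,u,v,z)[:2]-tcp;print(n,p@x,p@y)
E
```

```text
[187 187 180 167 171 182 144 147 167 185 197 206 211 214 173  56  41  49
  55  56  56  56  56  56  56]
[188 188 188 188 190 190 189 189 189 189 189 189 187 187 187 186 186 184
 164 159 188 205 207 208 208] [190 167 132 153 184 186 186 186 186 187 186 186 187 188 188 188 188 188
 188 188]
bar end top 81.55688615061668 -0.270708030552913
bar end mid 82.37498905548952 -0.26802746354606577
lug 107.85753537413116 -0.23092315093881638
```

{"method": "move_arm", "body": {"commands": [[[0.1, 1, 0], [0, 0, 0], 0], [[0, 0, 0], [0, 0, 0], 0], [[0, 0, 0], [0, 0, 0], 0]]}}

```text
t: 22.2
eef_pos: [568.3, 20.6, 277.7]
tcp_rot: [3.141, -0.0, -0.14]
ft_force: [0.4, -0.2, -6.1]
opening: 0.164
grip_force: 30.0
```

{"method": "move_arm", "body": {"commands": [[[0, 0, -1.5], [0, 0, 0], 0], [[0, 0, -1.5], [0, 0, 0], 0], [[0, 0, -1.5], [0, 0, 0], 0], [[0, 0, -1.5], [0, 0, 0], 0], [[0, 0, -1], [0, 0, 0], 0], [[0, 0, -1], [0, 0, 0], 0], [[0, 0, -0.5], [0, 0, 0], 0], [[0, 0, 0], [0, 0, 0], 0]]}}

```text
t: 23.0
eef_pos: [568.2, 20.3, 192.2]
tcp_rot: [3.141, 0.001, -0.141]
ft_force: [0.3, -0.9, -5.4]
opening: 0.166
grip_force: 30.0
```

{"method": "move_arm", "body": {"commands": [[[0, -0.1, -0.5], [0, 0, 0], 0], [[0, 0, -0.5], [0, 0, 0], 0], [[0, 0, -0.5], [0, 0, 0], 0], [[0, 0, -0.5], [0, 0, 0], 0], [[0, 0, 0], [0, 0, 0], 0], [[0, 0, 0], [0, 0, 0], 0]]}}

```text
t: 23.6
eef_pos: [568.3, 19.3, 172.6]
tcp_rot: [3.141, 0.0, -0.141]
ft_force: [0.3, -0.2, -6.3]
opening: 0.163
grip_force: 30.0
```

{"method": "move_arm", "body": {"commands": [[[0, 0, -0.2], [0, 0, 0], 0], [[0, 0, -0.2], [0, 0, 0], 0], [[0, 0, -0.2], [0, 0, 0], 0], [[0, 0, -0.1], [0, 0, 0], 0], [[0, 0, 0], [0, 0, 0], 0], [[0, 0, 0], [0, 0, 0], 0]]}}

```text
t: 24.2
eef_pos: [568.3, 19.3, 165.8]
tcp_rot: [3.141, -0.0, -0.141]
ft_force: [-1.3, -1.3, -1.9]
opening: 0.168
grip_force: 30.0
```

{"method": "move_arm", "body": {"commands": [[[0, 0, -0.1], [0, 0, 0], 0], [[0, 0, -0.1], [0, 0, 0], 0], [[0, 0, 0], [0, 0, -2], 0], [[0, 0, 0], [0, 0, -2], 0], [[0, 0, 0], [0, 0, -2], 0], [[0, 0, 0], [0, 0, -2], 0], [[0, 0, 0], [0, 0, -2], 0], [[0, 0, 0], [0, 0, 0], 0]]}}

```text
t: 25.0
eef_pos: [568.4, 19.3, 164.1]
tcp_rot: [3.141, -0.001, -0.315]
ft_force: [-3.2, -2.0, 5.3]
opening: 0.165
grip_force: 30.0
```

{"method": "move_arm", "body": {"commands": [[[0, 0, -0.1], [0, 0, -2], 0], [[0, 0, 0], [0, 0, -2], 0], [[0, 0, 0], [0, 0, -2], 0], [[0, 0, -0.1], [0, 0, -2], 0], [[0, 0, 0], [0, 0, -2], 0], [[0, 0, 0], [0, 0, -2], 0], [[0, 0, -0.1], [0, 0, -2], 0], [[0, 0, 0], [0, 0, -2], 0], [[0, 0, 0], [0, 0, 0], 0]]}}

```text
t: 25.9
eef_pos: [568.9, 19.3, 161.4]
tcp_rot: [-3.141, -0.002, -0.594]
ft_force: [-2.8, -2.1, 8.2]
opening: 0.167
grip_force: 30.0
```

{"method": "move_arm", "body": {"commands": [[[0, 0, -0.1], [0, 0, -2], 0], [[0, 0, 0], [0, 0, -2], 0], [[0, 0, 0], [0, 0, -2], 0], [[0, 0, 0], [0, 0, -2], 0], [[0, 0, 0], [0, 0, -2], 0], [[0, 0, 0], [0, 0, -2], 0], [[0, 0, 0], [0, 0, -2], 0], [[0, 0, 0], [0, 0, -2], 0], [[0, 0, 0], [0, 0, 0], 0]]}}

```text
t: 26.8
eef_pos: [568.9, 19.2, 160.6]
tcp_rot: [-3.141, -0.002, -0.873]
ft_force: [-2.9, -1.9, 9.0]
opening: 0.163
grip_force: 30.2
```

{"method": "move_arm", "body": {"commands": [[[0, 0, 0], [0, 0, -1], 0], [[0, 0, 0], [0, 0, -1], 0], [[0, 0, 0], [0, 0, 0], 0], [[0, 0, 0], [0, 0, 0], 0]]}}

```text
t: 27.2
eef_pos: [568.7, 19.2, 160.5]
tcp_rot: [-3.141, -0.001, -0.907]
ft_force: [-3.2, -2.9, 9.7]
opening: 0.166
grip_force: 30.1
```

```bash
python3 - <<'E'
from h import *
s=state();print(s["moment"],s["ft_force"],s["tcp_rot"],s["joints"],s["eef_pos"])
E
```

```text
[-0.21869231  0.65421433  0.48765656] [-3.17134185 -2.87189478  9.72264106] [-3.14086979e+00 -1.38001208e-03 -9.06653086e-01] [-8.21145561e-02  4.72779980e-01  1.76035344e+00 -6.63365365e-04
  9.06991705e-01  2.39574269e+00] [568.68738791  19.17751671 160.52981699]
```

{"method": "move_arm", "body": {"commands": [[[0, 0, 0], [0, 0, -1], 0], [[0, 0, 0], [0, 0, 0], 0], [[0, 0, 0], [0, 0, 0], 0.5], [[0, 0, 0], [0, 0, 0], 0.5], [[0, 0, 0], [0, 0, 0], 0.5], [[0, 0, 1], [0, 0, 0], 0.5], [[0, 0, 3], [0, 0, 0], 0.5], [[0, 0, 4], [0, 0, 0], 0.5], [[0, 0, 4], [0, 0, 0], 0.5], [[0, 0, 4], [0, 0, 0], 0.5]]}}

```text
t: 28.2
eef_pos: [568.1, 19.4, 322.1]
tcp_rot: [-3.141, -0.0, -0.926]
ft_force: [0.6, 0.3, -0.5]
opening: 0.501
grip_force: 0.0
```

{"method": "move_arm", "body": {"commands": [[[-1, -3, 1], [0, 0, 5], 0.5], [[-1, -4, 1], [0, 0, 5], 0.5], [[-1, -4, 1], [0, 0, 5], 0.5], [[-1, -4, 1], [0, 0, 5], 0.5], [[-1, -4, 0], [0, 0, 5], 0.5], [[-1, -4, 0], [0, 0, 5], 0.5], [[0, -4, 0], [0, 0, 0], 0.5], [[0, 0, 0], [0, 0, 0], 0.5], [[0, 0, 0], [0, 0, 0], 0.5]]}}

```text
t: 29.1
eef_pos: [508.0, -251.1, 359.9]
tcp_rot: [-3.141, 0.0, -0.404]
ft_force: [0.1, 0.5, -0.2]
opening: 0.501
grip_force: 0.0
```

```bash
python3 - <<'E'
from caps import *
T=read_camera("top");S=read_camera("scene");cv2.imwrite("pics/sc6.png",S);cv2.imwrite("pics/top6.png",T)
f=lambda i:cv2.resize(i,(400,300),interpolation=cv2.INTER_CUBIC)
cv2.imwrite('pics/m10.png',np.hstack([f(T[168:258,210:330]),f(S[150:285,200:380])]))
E
```

```text
(no output)
```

View pics/m10.png

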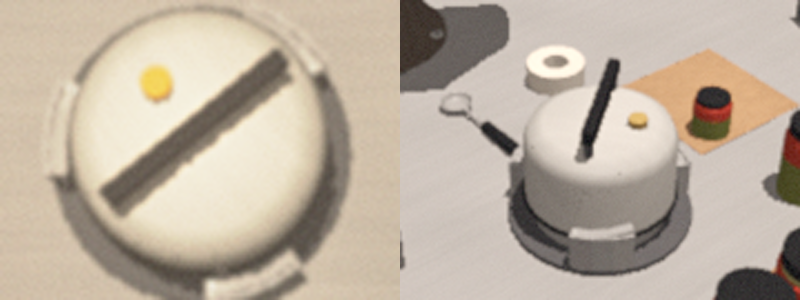

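The lid is seated on the base, level and under all the hooks. I'll measure the bar angle before handing in.

```bash
python3 - <<'E'
from caps import *
t=camera_info("top");im=cv2.imread("pics/top6.png");x0,y0=232,178
g=cv2.resize(cv2.cvtColor(im,cv2.COLOR_BGR2GRAY)[y0:238,x0:302],None,fx=4,fy=4,interpolation=cv2.INTER_CUBIC)
m=cv2.morphologyEx((g<105).astype(np.uint8),cv2.MORPH_OPEN,np.ones((7,7),np.uint8))
q=max(cv2.findContours(m,0,1)[0],key=cv2.contourArea);b=cv2.boxPoints(cv2.minAreaRect(q))/4+[x0,y0]
L=[(b[i]+b[(i+1)%4])/2 for i in range(4)]
e=(L[0],L[2]) if np.linalg.norm(L[0]-L[2])>np.linalg.norm(L[1]-L[3]) else (L[1],L[3])
P=[onz(t,*p,178) for p in e];v=P[0]-P[1];print(e,(P[0]+P[1])/2,np.linalg.norm(v),np.degrees(np.arctan2(v[1],v[0])))
E
```

```text
(array([295., 186.]), array([242.7, 227.9])) [566.8  16.2 178. ] 155.12868476001682 -52.09148463772912
```

```bash
python3 -c "
from cell import env
print(env.job_done())"
```

```text
the job is handed in; nothing more can be done
None
```

I handed the job in: both bottles are in empty pockets 1 and 4 (pocket 3 holds a tin), the lid is turned clockwise to about 1° short of the end stop, past the ramps, and nothing else was moved; no verdict was returned, and I could not read the gasket travel directly.

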